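# Close up the hand-care table

### The job

Put the hand-care table away after class: lay each of the two dark grey lids on one of the open clear canisters and press it down until it sits level and fully home, flush with the rim, and hang every dark grey caddy by its handle on a hook of its own on the white rack, hanging level and at rest. Leave the other things on the table where they stand, and press no harder than needed (a lid or canister never needs more than a firm push).

Things in the scene. Friction and masses are not known exactly. Their poses are not given: they have to be found in the camera images.
- lid0: flat square dark grey plastic lid, 80 x 80 mm, 12 mm thick, 0.12 kg, with an upright grip on top at its middle: 14 mm along its x, 36 mm along its y, from 12 to 50 mm above the underside. Origin: centre of the underside; z up. Starts lying on the table, right way up. Both lids are alike and fit either canister in any quarter turn.
- lid1: flat square dark grey plastic lid, 80 x 80 mm, 12 mm thick, 0.12 kg, with an upright grip on top at its middle: 14 mm along its x, 36 mm along its y, from 12 to 50 mm above the underside. Origin: centre of the underside; z up. Starts lying on the table, right way up. Both lids are alike and fit either canister in any quarter turn.
- canister0: square clear plastic canister with a white rim, open at the top, fixed to the table; outside 92 x 92 mm, 75 mm tall, 4 mm walls, opening 84 x 84 mm (2 mm play each side of a lid), sides along its x and y. Origin: centre of the underside. A black rubber seal frame lies in the opening (see its rim).
- canister0_rim (a point): centre of the canister's opening at rim height, 75 mm above the table; axes as the canister's. The seal's top is 5 mm lower at first: a lid laid in stands 7 mm proud. Pressed with about 9 N (20 N at most) the stiff seal slides down 7 mm to its stop and stays; the lid's top is then flush with the rim, its underside 12 mm below the rim.
- canister1: square clear plastic canister with a white rim, open at the top, fixed to the table; outside 92 x 92 mm, 75 mm tall, 4 mm walls, opening 84 x 84 mm (2 mm play each side of a lid), sides along its x and y. Origin: centre of the underside. A black rubber seal frame lies in the opening (see its rim).
- canister1_rim (a point): centre of the canister's opening at rim height, 75 mm above the table; axes as the canister's. The seal's top is 5 mm lower at first: a lid laid in stands 7 mm proud. Pressed with about 9 N (20 N at most) the stiff seal slides down 7 mm to its stop and stays; the lid's top is then flush with the rim, its underside 12 mm below the rim.
- caddy0: open dark grey plastic caddy: tray 80 mm (x) by 100 mm (y), 50 mm deep, about 0.18 kg, with a rigid handle bridging it: uprights at the y ends (96 mm clear between) and a flat bar along y, 106 mm long, 12 mm wide (x), 110 to 118 mm above the underside, 60 mm free below it. Origin: centre of the underside; z up. Two or three, all alike; None if absent or held.
- caddy0_handle (a point): middle of that caddy's handle bar (114 mm above its underside); axes as the caddy's.
- caddy1: open dark grey plastic caddy: tray 80 mm (x) by 100 mm (y), 50 mm deep, about 0.18 kg, with a rigid handle bridging it: uprights at the y ends (96 mm clear between) and a flat bar along y, 106 mm long, 12 mm wide (x), 110 to 118 mm above the underside, 60 mm free below it. Origin: centre of the underside; z up. Two or three, all alike; None if absent or held.
- caddy1_handle (a point): middle of that caddy's handle bar (114 mm above its underside); axes as the caddy's.
- caddy2: open dark grey plastic caddy: tray 80 mm (x) by 100 mm (y), 50 mm deep, about 0.18 kg, with a rigid handle bridging it: uprights at the y ends (96 mm clear between) and a flat bar along y, 106 mm long, 12 mm wide (x), 110 to 118 mm above the underside, 60 mm free below it. Origin: centre of the underside; z up. Two or three, all alike; None if absent or held.
- caddy2_handle (a point): middle of that caddy's handle bar (114 mm above its underside); axes as the caddy's.
- rack: fixed hook rack of white board on two posts, 490 mm wide along its y, with three steel hooks 155 mm apart that point to its -x (towards the robot). Origin: on the table midway between the posts, below the board; z up. The board is 18 mm thick (x) and spans 197 to 243 mm in height, the posts (30 mm wide, at y = -230 and +230 mm) reach 260 mm.
- hook0 (a point): where a bar rests on the hook at the rack's y = -155 mm: on the axis of the 8 mm steel wire, 196 mm above the table, 82 mm before the rack's origin; axes as the rack's. The wire comes forward from the board, dropping 8 mm to 85 mm out, then rises to a tip 105 mm out, top 220 mm above the table. A hung bar lies along y, its middle about 8 mm above this point.
- hook1 (a point): where a bar rests on the hook at the rack's y = 0 mm: on the axis of the 8 mm steel wire, 196 mm above the table, 82 mm before the rack's origin; axes as the rack's. The wire comes forward from the board, dropping 8 mm to 85 mm out, then rises to a tip 105 mm out, top 220 mm above the table. A hung bar lies along y, its middle about 8 mm above this point.
- hook2 (a point): where a bar rests on the hook at the rack's y = 155 mm: on the axis of the 8 mm steel wire, 196 mm above the table, 82 mm before the rack's origin; axes as the rack's. The wire comes forward from the board, dropping 8 mm to 85 mm out, then rises to a tip 105 mm out, top 220 mm above the table. A hung bar lies along y, its middle about 8 mm above this point.
- amber_bottle: bystander: small brown glass bottle, 44 mm wide, 95 mm tall; origin on its underside.
- lotion: bystander: tall blue lotion bottle, 60 mm wide, 170 mm tall; origin on its underside.
- soap: bystander: brown bar of soap, 50 x 75 x 28 mm; origin on its underside.
- mug: bystander: glass mug, 76 mm wide, 90 mm tall; origin on its underside.
- cream_jar: bystander: white cream jar, 60 mm wide, 45 mm tall; origin on its underside.
- nail_brush: bystander: wooden nail brush lying on its bristles, 90 x 38 x 30 mm; origin on its underside.
- wipes: bystander: green pack of wipes, 70 x 110 x 30 mm; origin on its underside.
Mind the look-alikes: they are no part of the job. Leave any red look-alike of the lid1 alone.

How it is judged:
At the end, for the whole second after the job is handed in: Each lid in a canister mouth: centre within 6 mm of its axis, underside at least 9.5 mm below the rim (top within 2.5 mm of flush), tilt under 0.04 rad, still. Each caddy present: bar middle within 30 mm of a hook's resting point, weight on the rack, tilt under 0.3 rad, still (((horizontal distance between lid0 and canister0_rim below 0.006 m and z of lid0 in the frame of canister0_rim between -0.02 and -0.0095 m) or (horizontal distance between lid0 and canister1_rim below 0.006 m and z of lid0 in the frame of canister1_rim between -0.02 and -0.0095 m)) and angle between each of lid0, lid1's own z axis and vertical below 0.04 rad and linear speed of each of lid0, lid1 below 0.02 m/s and ((horizontal distance between lid1 and canister0_rim below 0.006 m and z of lid1 in the frame of canister0_rim between -0.02 and -0.0095 m) or (horizontal distance between lid1 and canister1_rim below 0.006 m and z of lid1 in the frame of canister1_rim between -0.02 and -0.0095 m)) and ((distance between caddy0_handle and hook0 below 0.03 m and contact force between caddy0 and rack above 0.5 N) or (distance between caddy0_handle and hook1 below 0.03 m and contact force between caddy0 and rack above 0.5 N) or (distance between caddy0_handle and hook2 below 0.03 m and contact force between caddy0 and rack above 0.5 N)) and angle between each of caddy0, caddy1, caddy2's own z axis and vertical below 0.3 rad and linear speed of each of caddy0, caddy1, caddy2 below 0.04 m/s and ((distance between caddy1_handle and hook0 below 0.03 m and contact force between caddy1 and rack above 0.5 N) or (distance between caddy1_handle and hook1 below 0.03 m and contact force between caddy1 and rack above 0.5 N) or (distance between caddy1_handle and hook2 below 0.03 m and contact force between caddy1 and rack above 0.5 N)) and ((distance between caddy2_handle and hook0 below 0.03 m and contact force between caddy2 and rack above 0.5 N) or (distance between caddy2_handle and hook1 below 0.03 m and contact force between caddy2 and rack above 0.5 N) or (distance between caddy2_handle and hook2 below 0.03 m and contact force between caddy2 and rack above 0.5 N))); the robot touches nothing.
It fails at once if a bystander is shoved more than 5 cm (distance of any of amber_bottle, lotion, soap, mug, cream_jar, nail_brush, wipes from where it was at the start of the episode above 0.05 m).
It fails at once if a bottle, jar or mug is knocked over (angle between any of amber_bottle, lotion, mug, cream_jar's own z axis and vertical above 0.8 rad).
It fails at once if a lid is rammed into a canister (over 60 N) (contact force between any of lid0, lid1 and canister0 above 60 N or contact force between any of lid0, lid1 and canister1 above 60 N).
Of caddy0, caddy1, caddy2 only 2 to 3 are there at a start; the rules pass over those that are not, and their reading is None.
At some moment in a run one of lid0, lid1, caddy0, caddy1, caddy2 may be knocked a few centimetres aside while the robot is not near it.
It also fails if it takes over 210 s, if anything falls off the work surface, if the arm or the gripper's body presses on something with over 40 N, if the wrist force passes 120 N, or if a joint passes its speed limit or range.

### The arm

A 7-joint arm with a two-finger parallel gripper is mounted at the origin on the work surface. World frame = base frame: x ahead of the robot, y to its left, z up, the work surface at z = 0. Lengths are in m, angles in rad, forces in N, time in s.
With the tool pointing down it reaches from about 0.375 to 0.925 m from the base axis. Payload 3.1 kg.
Tool frame: the origin (TCP) lies between the finger pads; the fingertips stand 19 mm ahead of it and the grasp point (between the pads) is the TCP; z points along the fingers, y is the line along which they close (so a half turn about z gives the same grasp; the last joint's range is limited). The gripper opens to 85 mm and grips with 20 to 120 N. Pads are 22 mm wide; open, the fingers measure 114 mm over their backs; the gripper's body (76 mm by 85 mm) begins 54 mm behind the grasp point. The pads swing forward as they close: fully open they stand 13 mm farther back than shut.
Start: joints at [1.209, 0.383, 0.044, 1.598, -0.018, 1.161, -0.05], TCP at [0.17, -0.628, 0.25] pointing down, gripper open.
Joint ranges: [-2.61, 2.61], [-0.41, 2.15], [-1.48, 1.57], [0, 2.5], [-1.57, 4.71], [0.05, 1.97], [-2.85, 2.85]. Speed limits (rad/s): [2.79, 2.79, 3.14, 3.14, 3.14, 3.14, 3.14].

### API

Orientations are given as a unit quaternion [x, y, z, w].
In Python, from bench import move_ptp, movel, move_j, move_gripper, pause, inverse_kinematics, read_camera, camera_params, MotionError, sign_off, look_for, tip_of, read_time_s, read_qpos, read_joint_vel, read_effort, read_eef_pos, read_tcp_rot, read_ft_force, read_ft_torque, read_finger_gap, read_grasp_force gives the robot as it stands. Calls block until the motion is done:
- move_ptp(position, orientation): joint-space move of the TCP to a pose.
- movel(position, orientation=None, speed=0.15): straight line of the TCP; orientation=None keeps the orientation; speed is the mean speed in m/s.
- move_j(angles): joint-space move.
- move_gripper(opening, effort=None): finger opening in m; effort is the grip in N (None keeps the last); returns when the fingers have stopped.
- pause(seconds).
- inverse_kinematics(position, orientation): joint angles nearest the present ones, or None.
- read_camera(name): name is "scene" or "top"; returns the picture (420x560x3 uint8, red, green, blue); there is no depth.
- camera_params(name): a dict with "K" (3x3 intrinsics, pixels), "dist_coeffs" ([k1, k2, p1, p2, k3] as OpenCV has them; the pictures are not rectified), "camera_from_world" (4x4, takes a point from world to camera coordinates). Camera axes: x right, y down, z forward; pixel columns grow to the right and rows downward; lengths in m; the calibration is good to about 2 mm. A picture is of the moment at which its call begins. camera_params takes no time and is no camera call.
A pose or a line that the arm cannot do raises MotionError and nothing moves.
- sign_off(): hands the job in; it is judged then, once.
Trained networks look in the newest picture that a camera, given by its name, has taken for a name from the list of things; names that differ only in an ending like _2 or _b are one class to them, and where a whole thing is asked for, a point or a joint stands for the part that bears it (a point fixed in the world has none). Each returns a list of dicts, best first, with "confidence" (0 to 1); they miss things now and then, are a little off and sometimes report something else, mostly with a low value. They report only what shows in the picture. A call takes as long as a camera call. They do not tell look-alikes from the thing itself.
- look_for(camera, name): "at" ([column, row] in pixels, amid what is visible of it).
- tip_of(camera, name): "at" ([column, row] in pixels: a listed point, or the origin of a listed thing).
Readings, each from a call of its own:
- read_time_s(): time.
- read_qpos(): joint angles.
- read_joint_vel(): joint speeds.
- read_effort(): joint torques, N m.
- read_eef_pos(): TCP position.
- read_tcp_rot(): TCP orientation.
- read_ft_force(): force on the tool from outside, world axes, zero at the start.
- read_ft_torque(): the same for the moment, N m.
- read_finger_gap(): finger opening in m.
- read_grasp_force(): force on a finger pad.
Only numpy, scipy, OpenCV 4.12 (cv2) and the standard library are available. Lean on these libraries where they do the work, as an engineer would, in place of code of your own. Each camera call takes 0.05 s, during which the arm holds its last target. There are 200 camera calls.

## Working session

There is one attempt and no reset: what is moved stays moved. The work goes in short steps, each a Python script; the robot and the scene stay as the last script left them, time stands still between calls to the robot, and variables do not carry over. Pictures are saved under pics/ and viewed, at most 14 in all, crops included, and the job is handed in when it is done.

```bash
ls; mkdir -p pics; cat > h.py <<'E'
import numpy as np, cv2
from bench import *
def cam(c):
    p=camera_params(c); return np.array(p["K"]),np.array(p["dist_coeffs"]),np.array(p["camera_from_world"])
def to_world(c,uv,z):
    K,d,T=cam(c); n=cv2.undistortPoints(np.array([[uv]],float),K,d)[0,0]
    R,t=T[:3,:3],T[:3,3]; o=-R.T@t; v=R.T@np.array([n[0],n[1],1]); return o+v*(z-o[2])/v[2]
def to_pix(c,P):
    K,d,T=cam(c); return cv2.projectPoints(np.array(P,float).reshape(-1,3),cv2.Rodrigues(T[:3,:3])[0],T[:3,3],K,d)[0][:,0]
def save(c,name,crop=None,scale=1):
    im=read_camera(c)
    o=im if crop is None else im[crop[1]:crop[3],crop[0]:crop[2]]
    cv2.imwrite(f"pics/{name}.png",cv2.resize(o,None,fx=scale,fy=scale,interpolation=cv2.INTER_CUBIC)[:,:,::-1]); return im
E
python3 - <<'E'
from h import *
for c in ("top","scene"):
    im=save(c,c+"0",scale=1.42); np.save(c+"0.npy",im)
    K,d,T=cam(c); print(c,K.round(1).tolist(),(-T[:3,:3].T@T[:3,3]).round(3),T[:3,:3].round(2).tolist())
    for n,z in [("lid0",0),("canister0_rim",.075),("caddy0_handle",.114),("caddy0",0),("rack",0),("hook0",.196),("hook1",.196),("hook2",.196)]:
        for r in tip_of(c,n)[:4]: print(n,np.round(r["at"]),round(r["confidence"],2),to_world(c,r["at"],z).round(3))
E
```

```text
pics
top [[453.0, 0.0, 283.2], [0.0, 453.0, 204.7], [0.0, 0.0, 1.0]] [ 0.262 -0.039  1.382] [[-0.02, -1.0, -0.01], [-0.99, 0.02, -0.17], [0.17, 0.01, -0.99]]
lid0 [398. 266.] 0.88 [ 0.309 -0.368  0.   ]
lid0 [310. 229.] 0.86 [ 0.425 -0.107  0.   ]
lid0 [348. 284.] 0.74 [ 0.259 -0.217  0.   ]
lid0 [354. 235.] 0.58 [ 0.406 -0.24   0.   ]
canister0_rim [362. 182.] 0.73 [ 0.555 -0.259  0.075]
caddy0_handle [166. 257.] 0.94 [0.341 0.303 0.114]
caddy0_handle [135. 198.] 0.61 [0.51  0.398 0.114]
caddy0_handle [212. 235.] 0.45 [0.401 0.174 0.114]
caddy0 [216. 238.] 0.89 [0.405 0.183 0.   ]
caddy0 [179. 260.] 0.88 [0.339 0.294 0.   ]
caddy0 [261. 225.] 0.73 [0.441 0.044 0.   ]
rack [256. 216.] 0.54 [0.469 0.06  0.   ]
hook0 [193. 161.] 0.7 [0.593 0.215 0.196]
hook0 [249. 153.] 0.66 [0.614 0.063 0.196]
hook0 [306. 139.] 0.58 [ 0.65  -0.091  0.196]
hook1 [193. 161.] 0.7 [0.593 0.215 0.196]
hook1 [249. 153.] 0.66 [0.614 0.063 0.196]
hook1 [306. 139.] 0.58 [ 0.65  -0.091  0.196]
hook2 [193. 161.] 0.7 [0.593 0.215 0.196]
hook2 [249. 153.] 0.66 [0.614 0.063 0.196]
hook2 [306. 139.] 0.58 [ 0.65  -0.
[... 644 characters left out ...]
]
caddy0 [321. 242.] 0.88 [0.431 0.061 0.   ]
caddy0 [408. 260.] 0.68 [0.343 0.293 0.   ]
caddy0 [418. 236.] 0.68 [0.252 0.286 0.   ]
rack [350. 278.] 0.25 [0.484 0.186 0.   ]
hook0 [226. 232.] 0.85 [ 0.647 -0.091  0.196]
hook0 [282. 257.] 0.76 [0.627 0.057 0.196]
hook0 [352. 277.] 0.68 [0.581 0.213 0.196]
hook0 [410. 261.] 0.38 [0.47  0.302 0.196]
hook1 [226. 232.] 0.85 [ 0.647 -0.091  0.196]
hook1 [282. 257.] 0.76 [0.627 0.057 0.196]
hook1 [352. 277.] 0.68 [0.581 0.213 0.196]
hook1 [410. 261.] 0.38 [0.47  0.302 0.196]
hook2 [226. 232.] 0.85 [ 0.647 -0.091  0.196]
hook2 [282. 257.] 0.76 [0.627 0.057 0.196]
hook2 [352. 277.] 0.68 [0.581 0.213 0.196]
hook2 [410. 261.] 0.38 [0.47  0.302 0.196]
```

View pics/top0.png

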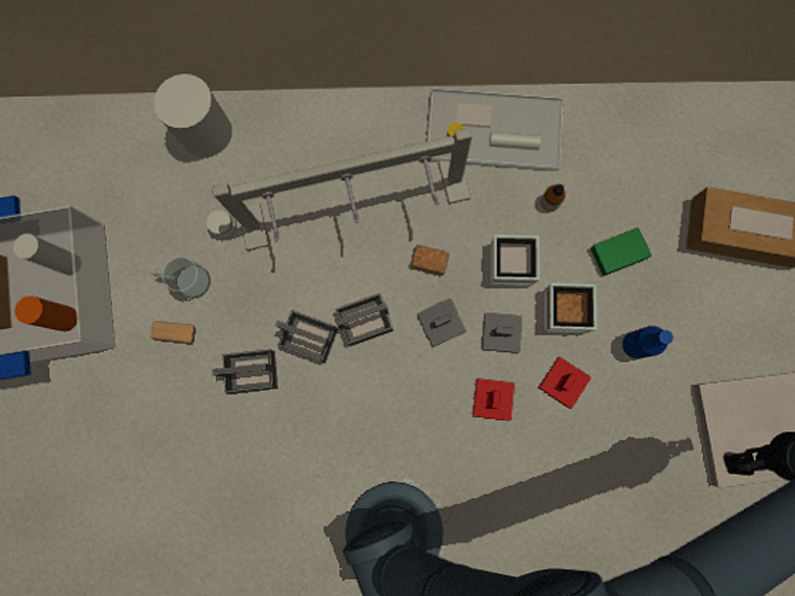

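View pics/scene0.png

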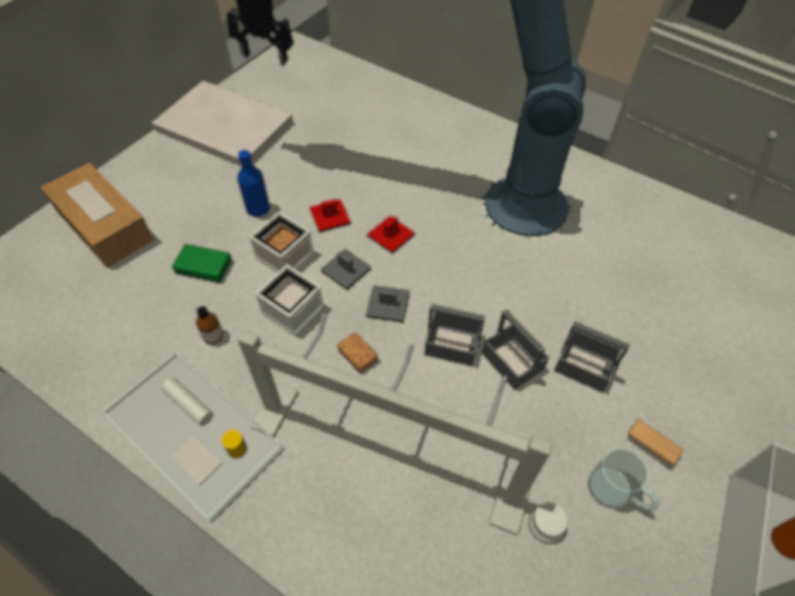

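Top picture (full-res pixels): dark grey lids at (310,227) and (353,234). The red look-alikes at (347,281) and (398,269) are to be left alone. Canisters are at (362,183) and (402,217), three caddies at (176,262), (215,236) and (256,224), and hook wires at about (191,148), (247,138) and (303,127). One enlarged crop per camera will confirm these.

```bash
python3 - <<'E'
from h import *
for c,(x0,y0,x1,y1) in (("top",(145,105,425,285)),("scene",(165,140,445,340))):
    im=np.load(c+"0.npy")[y0:y1,x0:x1]; s=2.85
    im=cv2.convertScaleAbs(cv2.resize(im,None,fx=s,fy=s,interpolation=cv2.INTER_CUBIC),alpha=1.4)
    for v in range(x0//20*20+20,x1,20): cv2.line(im,(int((v+.5-x0)*s),0),(int((v+.5-x0)*s),6),(255,255,0),1); cv2.putText(im,str(v),(int((v-x0)*s)-10,16),0,.35,(255,255,0),1)
    for v in range(y0//20*20+20,y1,20): cv2.line(im,(0,int((v+.5-y0)*s)),(6,int((v+.5-y0)*s)),(255,255,0),1); cv2.putText(im,str(v),(8,int((v-y0)*s)+4),0,.35,(255,255,0),1)
    cv2.imwrite(f"pics/{c}_crop.png",im[:,:,::-1])
E
```

```text
(no output)
```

View pics/top_crop.png

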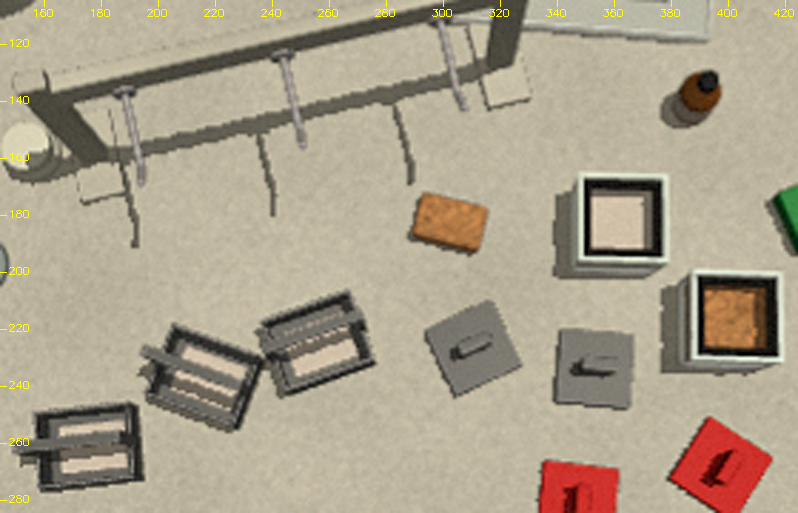

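View pics/scene_crop.png

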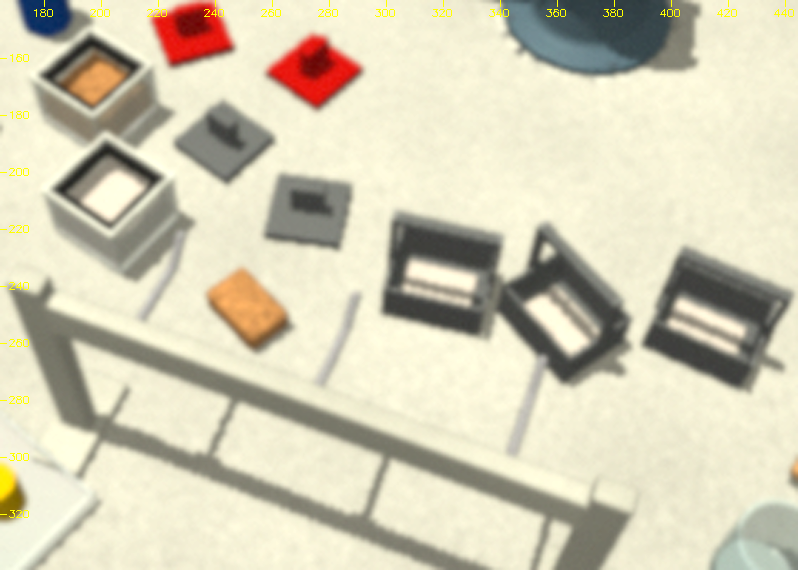

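The crops confirm the two grey lids, two open canisters and three upright caddies. Next I'll fit poses to the clicked corners, refined to sub-pixel, in both cameras.

```bash
cat > fit.py <<'E'
from h import *
from scipy.optimize import least_squares
OFF={"top":(145,105),"scene":(165,140)}; S=2.85
def click(c,pts,refine):
    p=(np.array(pts,float)+.5)/S-.5+OFF[c]
    if refine:
        g=cv2.cvtColor(np.load(c+"0.npy"),cv2.COLOR_RGB2GRAY)
        q=cv2.cornerSubPix(g,p.astype(np.float32).reshape(-1,1,2),(2,2),(-1,-1),(3,30,.01))[:,0]
        ok=np.linalg.norm(q-p,axis=1)<1.5; p[ok]=q[ok]
    return p
def fit(name,obs,g):
    # obs: list of (cam, local pts, clicks, refine)
    O=[(c,np.array(L,float),click(c,p,r)) for c,L,p,r in obs]
    def res(v,cams=("top","scene")):
        x,y,a=v; R=np.array([[np.cos(a),-np.sin(a),0],[np.sin(a),np.cos(a),0],[0,0,1]])
        return np.concatenate([(to_pix(c,L@R.T+[x,y,0])-p).ravel() for c,L,p in O if c in cams])
    out=[least_squares(res,g,loss="soft_l1",kwargs=dict(cams=cc)).x for cc in (("top","scene"),("top",),("scene",))]
    r=res(out[0]); print(name,*[o.round(4) for o in out],"rms px",np.sqrt((r**2).mean()).round(2),"max",abs(r).max().round(1)); return out[0]
def sq(s,z,t=None): # order +x+y,+x-y,-x-y,-x+y  (top view: TL,TR,BR,BL)
    t=t or s; return [[s,t,z],[s,-t,z],[-s,-t,z],[-s,t,z]]
if __name__=="__main__":
    P={}
    P["lidA"]=fit("lidA",[("top",sq(.04,.012),[(425,335),(491,300),(522,363),(457,397)],1),("scene",sq(.04,.012),[(340,248),(265,237),(281,173),(352,184)],1)],[.43,-.11,.4])
    P["lidB"]=fit("lidB",[("top",sq(.04,.012),[(559,328),(634,329),(630,409),(555,404)],1),("scene",sq(.04,.012),[(228,182),(175,143),(223,101),(275,139)],1)],[.41,-.235,0])
    P["canA"]=fit("canA",[("top",sq(.046,.075),[(578,173),(668,173),(667,263),(577,263)],1),("top",sq(.042,.075),[(585,180),(661,179),(662,255),(584,255)],1),("scene",sq(.046,.075),[(122,230),(46,188),(105,136),(176,180)],1)],[.56,-.26,0])
    P["canB"]=fit("canB",[("top",sq(.046,.075),[(693,271),(782,271),(783,361),(691,361)],1),("top",sq(.042,.075),[(700,278),(776,278),(776,353),(699,353)],1),("scene",sq(.046,.075),[(101,113),(36,74),(92,31),(159,70)],1)],[.45,-.38,0])
    b=[[0,.053,.116],[0,-.053,.116]]
    for n,t,tb,sb,g in [("cad1",[(35,410),(136,403),(143,478),(41,491)],[(15,451),(133,438)],[(791,293),(685,251)],[.34,.3,.1]),
        ("cad2",[(175,324),(263,361),(238,431),(147,397)],[(142,349),(245,385)],[(628,318),(543,227)],[.4,.18,-.4]),
        ("cad3",[(262,322),(350,291),(375,363),(283,396)],[(260,346),(362,316)],[(503,240),(392,215)],[.44,.05,.3])]:
        P[n]=fit(n,[("top",sq(.04,.05,.05),t,0),("top",b,tb,0),("scene",b,sb,0)],g)
    # rack: hook tips (105 out, z .216), hook roots at board (z .204), order hook2,1,0
    tip=[[-.105,y,.216] for y in (.155,0,-.155)]; root=[[-.009,y,.204] for y in (.155,0,-.155)]
    P["rack"]=fit("rack",[("top",tip,[(142,183),(302,144),(463,106)],0),("scene",tip,[(544,357),(357,294),(182,231)],0)],[.69,.08,.25])
    np.save("poses.npy",P,allow_pickle=True)
E
python3 fit.py
```

```text
lidA [ 0.4314 -0.1073  0.418 ] [ 0.4301 -0.1081  0.4279] [ 0.4333 -0.1058  0.413 ] rms px 0.7 max 1.7
lidB [ 0.4081 -0.2353 -0.0967] [ 0.4079 -0.2358 -0.0807] [ 0.4093 -0.2342 -0.1208] rms px 0.63 max 1.6
canA [ 0.5559 -0.2628 -0.0388] [ 0.5564 -0.263  -0.0419] [ 0.552  -0.2633  0.0093] rms px 1.1 max 3.4
canB [ 0.451  -0.3742 -0.0495] [ 0.4523 -0.3752 -0.0504] [ 0.4463 -0.3706 -0.0475] rms px 1.28 max 2.8
cad1 [0.331  0.2938 0.1058] [0.3316 0.2917 0.0944] [0.3278 0.2979 0.1406] rms px 1.4 max 3.3
cad2 [ 0.4021  0.1742 -0.3659] [ 0.4017  0.1723 -0.3644] [ 0.4081  0.184  -0.3384] rms px 1.69 max 4.7
cad3 [0.4358 0.0557 0.3123] [0.4359 0.0561 0.3081] [0.4356 0.0545 0.3307] rms px 0.56 max 1.6
rack [0.7004 0.0794 0.2212] [0.7032 0.08   0.2243] [0.698  0.0777 0.2135] rms px 0.8 max 1.8
```

```bash
cat > refine.py <<'E'
from h import *
def rect(c,im,center,z,half,lo,hi,dark=True,sat=None):
    # warp to metric top view at height z, 0.5 mm/px, threshold, minAreaRect
    n=int(2*half/.0005); x,y=center
    G=[[x+half,y+half,z],[x+half,y-half,z],[x-half,y-half,z],[x-half,y+half,z]]
    u=np.linspace(0,1,n); X=x+half-2*half*u; Y=y+half-2*half*u
    g=np.stack(np.meshgrid(X,Y,indexing="ij"),-1).reshape(-1,2)
    p=to_pix(c,np.c_[g,np.full(len(g),z)]).reshape(n,n,2).astype(np.float32)
    w=cv2.remap(im,p[...,0],p[...,1],cv2.INTER_CUBIC)
    g=cv2.cvtColor(w,cv2.COLOR_RGB2GRAY); m=((g>=lo)&(g<=hi)).astype(np.uint8)
    m=cv2.morphologyEx(m,cv2.MORPH_OPEN,np.ones((9,9)))
    cs,_=cv2.findContours(m,cv2.RETR_EXTERNAL,cv2.CHAIN_APPROX_NONE)
    k=max(cs,key=cv2.contourArea); (cx,cy),(a,b),t=cv2.minAreaRect(k)
    t=(t+45)%90-45
    return w,np.array([x+half-2*half*cy/(n-1),y+half-2*half*cx/(n-1)]),a*.0005,b*.0005,-np.radians(t)
if __name__=="__main__":
    im=np.load("top0.npy"); P=np.load("poses.npy",allow_pickle=True).item(); W=[]
    for n,z,lo,hi in [("lidA",.012,62,105),("lidB",.012,62,105),("canA",.075,0,110),("canB",.075,0,110),("canA",.075,150,255),("canB",.075,150,255)]:
        w,c,a,b,t=rect("top",im,P[n][:2],z,.065,lo,hi); print(n,c.round(4),"size",round(a,4),round(b,4),"yaw",round(t,3))
        g=cv2.cvtColor(w,cv2.COLOR_RGB2GRAY); print(g[len(g)//2+40,::13].tolist()); W.append(w)
    cv2.imwrite("pics/warp.png",np.hstack(W[:4])[:,:,::-1][:, :1040])
E
python3 refine.py
```

```text
lidA [ 0.4328 -0.1074] size 0.0832 0.0819 yaw 0.387
[133, 128, 131, 130, 129, 75, 83, 83, 85, 86, 85, 87, 86, 86, 86, 89, 86, 76, 112, 133]
lidB [ 0.4086 -0.2375] size 0.0797 0.0801 yaw -0.101
[125, 132, 131, 109, 72, 89, 89, 88, 89, 91, 90, 89, 90, 89, 90, 90, 119, 126, 130, 129]
canA [ 0.5575 -0.2637] size 0.083 0.0838 yaw -0.038
[71, 67, 85, 151, 0, 119, 137, 137, 142, 140, 140, 139, 140, 109, 75, 17, 60, 159, 132, 127]
canB [ 0.4525 -0.3755] size 0.083 0.0839 yaw -0.047
[71, 90, 47, 140, 6, 83, 95, 96, 99, 95, 105, 92, 103, 52, 47, 15, 28, 159, 132, 132]
canA [ 0.5993 -0.3094] size 0.006 0.0055 yaw -0.0
[71, 67, 85, 151, 0, 119, 137, 137, 142, 140, 140, 139, 140, 109, 75, 17, 60, 159, 132, 127]
canB [ 0.442  -0.4199] size 0.0135 0.0045 yaw -0.0
[71, 90, 47, 140, 6, 83, 95, 96, 99, 95, 105, 92, 103, 52, 47, 15, 28, 159, 132, 132]
```

```bash
cat >> h.py <<'E'
from scipy.spatial.transform import Rotation as Ro
def quat(a):
    y=np.array([np.cos(a),np.sin(a),0]); z=np.array([0,0,-1.]); return Ro.from_matrix(np.c_[np.cross(y,z),y,z]).as_quat()
def best(p,a):
    """yaw a or a+pi: whichever IK keeps the joints nearest (last joint away from its limit)"""
    q0=np.array(read_qpos()); c=[]
    for k in (0,np.pi,-np.pi):
        j=inverse_kinematics(list(p),list(quat(a+k)))
        if j is not None: c.append((np.abs(np.array(j)-q0).sum()+(5 if abs(j[6])>2.6 else 0),a+k))
    return min(c)[1]
def ptp(p,a): move_ptp(list(map(float,p)),list(quat(a)))
def lin(p,a=None,v=.15): movel(list(map(float,p)),None if a is None else list(quat(a)),speed=v)
def st(m=""): print(m,"t",round(read_time_s(),1),"p",np.round(read_eef_pos(),4),"F",np.round(read_ft_force(),1),"gap",round(read_finger_gap(),4),"g",round(read_grasp_force(),1))
def pick_lid(x,y,a):
    b=best((x,y,.2),a+np.pi/2); ptp((x,y,.15),b); move_gripper(.06,20); st("above")
    lin((x,y,.040),v=.12); move_gripper(.02,20); pause(.2); st("centred"); move_gripper(.055); lin((x,y,.075))
    b2=best((x,y,.075),a); lin((x,y,.075),b2) if False else ptp((x,y,.075),b2)
    lin((x,y,.040),v=.1); move_gripper(.005,50); pause(.2); st("grasped"); lin((x,y,.16),v=.15); pause(.2); st("lifted"); return b2
E
python3 - <<'E'
from h import *
print(pick_lid(.4083,-.2362,-.095)); save("top","p1",(280,130,440,290),4)
E
```

```text
above t 3.0 p [ 0.4082 -0.2366  0.15  ] F [-0.5  0.  -0.1] gap 0.06 g 0.0
centred t 4.6 p [ 0.4091 -0.2366  0.0409] F [-0.9  0.4  6.3] gap 0.036 g 21.3
grasped t 7.8 p [ 0.409  -0.2366  0.0407] F [ 0.3 -0.7  4.9] gap 0.0132 g 50.3
lifted t 8.9 p [ 0.4075 -0.2357  0.1589] F [ 0.2 -0.5  0. ] gap 0.0132 g 49.3
-0.095
```

View pics/p1.png

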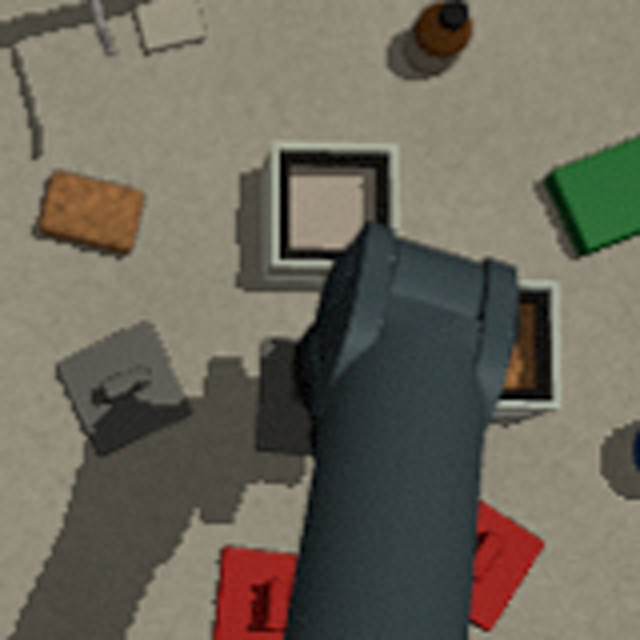

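Lid B is gripped (gap 13 mm, 49 N) and lifted. Its left edge shows at crop (262,395) beside the wrist. Next it goes into canister B with a guarded descent.

```bash
cat >> h.py <<'E'
def goto(x,y,z,a=None,v=.1,n=2):
    """lin with steady-state offset correction; returns commanded pose"""
    t=np.array([x,y,z]); c=t.copy()
    for _ in range(n):
        lin(c,a,v); pause(.15); c=c+(t-np.array(read_eef_pos()))
    lin(c,a,.05); pause(.1); return c
def guarded(c,zstop,fmax,step=.001,a=None):
    """lower commanded pose c in steps until extra Fz>fmax or zstop; returns c, dFz"""
    f0=read_ft_force()[2]; c=np.array(c,float)
    while True:
        d=read_ft_force()[2]-f0
        if d>fmax or c[2]<=zstop: return c,d
        c[2]-=step; lin(c,a,.03); pause(.05)
E
python3 - <<'E'
from h import *
x,y,a=.4525,-.3755,-.048
b=best((x,y,.2),a); print(b)
lin((.4075,-.2357,.2)); ptp((x,y,.2),b); c=goto(x,y,.122,b,v=.1); st("over")
c,d=guarded(c,.104,4); print(c.round(4),d); st("contact")
E
```

```text
-0.048
over t 11.8 p [ 0.4526 -0.3755  0.122 ] F [-0.1 -0.1 -1.4] gap 0.0132 g 49.3
[ 0.4525 -0.3755  0.11  ] 4.546533876723538
contact t 15.4 p [ 0.4526 -0.3755  0.1104] F [-0.7  1.2  3.1] gap 0.0134 g 49.9
```

Contact came at underside height 0.070, so the lid has dropped in onto the seal. Press it home.

```bash
python3 - <<'E'
from h import *
c=np.array([.4525,-.3755,.110]); f0=-1.4
for i in range(24):
    z=read_eef_pos()[2]; f=read_ft_force()[2]-f0
    print(round(c[2],4),round(z,4),round(f,1))
    if f>16 or (z<.1055 and f>13.5): break
    c[2]-=.0007; lin(c,None,.02); pause(.08)
st("pressed"); move_gripper(.05,20); pause(.2); lin((c[0],c[1],.22),v=.15); st("off")
# next lid
pick=__import__("h").pick_lid
E
```

```text
0.11 0.1104 4.5
0.1093 0.1099 6.7
0.1086 0.1092 6.6
0.1079 0.1085 7.0
0.1072 0.1078 7.1
0.1065 0.1071 7.7
0.1058 0.1064 5.9
0.1051 0.1057 7.1
0.1044 0.105 5.5
0.1037 0.1043 6.4
0.103 0.1037 7.5
0.1023 0.1037 10.9
0.1016 0.1037 13.1
0.1009 0.1036 17.4
pressed t 19.8 p [ 0.4528 -0.3756  0.1036] F [-5.   3.8 16. ] gap 0.0134 g 51.8
off t 21.4 p [ 0.4517 -0.3751  0.2189] F [ 0.  -0.3 -1.3] gap 0.0498 g 0.0
```

Seated: it hit the stop at 0.1036, which puts the underside 12 mm below the rim. For lid A I'll re-measure first in case it was knocked.

```bash
sed -i 's/\.040)/.044)/g' h.py; python3 - <<'E'
from h import *
from refine import rect
im=save("top","p2",(280,130,440,290),4)
w,c,s1,s2,t=rect("top",im,(.4315,-.1077),.012,.065,62,105); print("lidA",c.round(4),s1,s2,round(t,3))
if .079<min(s1,s2) and max(s1,s2)<.085 and np.linalg.norm(c-[.4315,-.1077])<.004:
    print(pick_lid(.4315,-.1077,.41))
    x,y,a=.557,-.2635,-.040
    lin((.4315,-.1077,.2)); cand=[(abs(((a+k*np.pi/2-.41+np.pi)%(2*np.pi))-np.pi),a+k*np.pi/2) for k in range(4)]
    ptp((x,y,.2),best((x,y,.2),a)); b=Ro.from_quat(read_tcp_rot()).as_matrix()[:,1]; print(np.arctan2(b[1],b[0]))
    c=goto(x,y,.126,None); st("over"); f0=read_ft_force()[2]
    c,d=guarded(c,.106,4); print(c.round(4),d); st("contact")
E
```

```text
lidA [ 0.4321 -0.1066] 0.08258662414550781 0.08244146728515625 0.414
above t 23.0 p [ 0.4318 -0.1083  0.1501] F [0.1 0.8 0.5] gap 0.0603 g 0.0
centred t 24.6 p [ 0.4325 -0.108   0.0449] F [-0.5 -0.1  6.2] gap 0.0354 g 21.5
grasped t 27.7 p [ 0.4323 -0.1079  0.0447] F [-0.5  0.5  6. ] gap 0.0129 g 50.4
lifted t 28.8 p [ 0.4307 -0.1074  0.159 ] F [-0.4 -0.4 -1.5] gap 0.0126 g 49.4
0.41
-0.03792375796281021
over t 31.8 p [ 0.5571 -0.2634  0.126 ] F [ 0.2 -0.5 -2. ] gap 0.013 g 49.4
[ 0.557  -0.2635  0.1139] 4.954625626216093
contact t 35.4 p [ 0.5571 -0.2635  0.1145] F [-1.7  1.2  3. ] gap 0.013 g 50.1
```

View pics/p2.png

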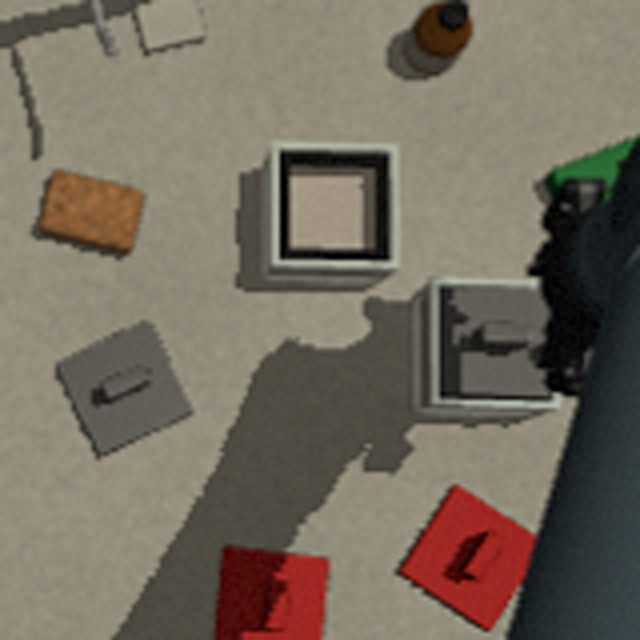

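Picture p2: lid B sits level in canister B at crop (495,345). Lid A has now touched the seal at underside height 0.0698, so press it too.

```bash
python3 - <<'E'
from h import *
c=np.array([.557,-.2635,.1139]); f0=-2.; n=0
while n<30:
    n+=1; z=read_eef_pos()[2]; f=read_ft_force()[2]-f0
    if f>16 or (z<.1085 and f>13.5): break
    c[2]-=.0007; lin(c,None,.02); pause(.08)
print(n,round(z,4),round(f,1),"underside below rim",round(.075-(z-.0447),4))
move_gripper(.05,20); pause(.2); lin((c[0],c[1],.22),v=.15); st("off")
ptp((.40,-.30,.35),best((.40,-.30,.35),0)); im=read_camera("top"); np.save("top1.npy",im)
im2=read_camera("scene"); np.save("scene1.npy",im2)
for c in ("top","scene"):
  for r in tip_of(c,"caddy0_handle")[:4]: print(c,np.round(r["at"]),round(r["confidence"],2),to_world(c,r["at"],.114).round(3))
d=cv2.absdiff(im,np.load("top0.npy")).max(2)[190:290,145:285]; print("changed px",(d>40).sum())
P=np.load("poses.npy",allow_pickle=True).item()
for n in ("cad1","cad2","cad3"):
    x,y,a=P[n]; s=np.array([[0,.053],[0,-.053],[.006,.053],[-.006,-.053]]);R=np.array([[np.cos(a),-np.sin(a)],[np.sin(a),np.cos(a)]])
    e=np.c_[s@R.T+[x,y],[.118]*4]
    for cc,I in (("top",im),("scene",im2)):
        p=to_pix(cc,e); cv2.line(I,*[tuple(int(v) for v in np.round(q*16)) for q in p[:2]],(0,255,0),1,cv2.LINE_AA,4)
x,y,a=P["rack"]
R=np.array([[np.cos(a),-np.sin(a)],[np.sin(a),np.cos(a)]])
for h in (-.155,0,.155):
    e=[np.r_[R@[u,h]+[x,y],z] for u,z in ((-.105,.216),(-.085,.196),(-.009,.204))]
    for cc,I in (("top",im),("scene",im2)): cv2.polylines(I,[np.round(to_pix(cc,e)*16).astype(int)],False,(0,255,0),1,cv2.LINE_AA,4)
A=cv2.resize(im[105:285,145:425],None,fx=2.8,fy=1.65*1.0) if False else cv2.resize(im[105:285,145:345],None,fx=2,fy=2,interpolation=cv2.INTER_CUBIC)
B=cv2.resize(im2[190:340,205:445],None,fx=1.66,fy=2.4) if False else cv2.resize(im2[180:340,215:445],None,fx=2.2,fy=2.2,interpolation=cv2.INTER_CUBIC)[:360]
h=min(len(A),len(B)); cv2.imwrite("pics/ov.png",np.hstack([A[:h,:330],B[:h,:470]])[:,:,::-1])
E
```

```text
13 0.1077 16.2 underside below rim 0.012
off t 41.0 p [ 0.5561 -0.2634  0.2189] F [ 0.1  0.5 -0.4] gap 0.0501 g 0.0
top [169. 259.] 0.69 [0.336 0.296 0.114]
scene [419. 235.] 0.94 [0.333 0.289 0.114]
scene [204. 205.] 0.45 [ 0.575 -0.236  0.114]
changed px 0
```

View pics/ov.png

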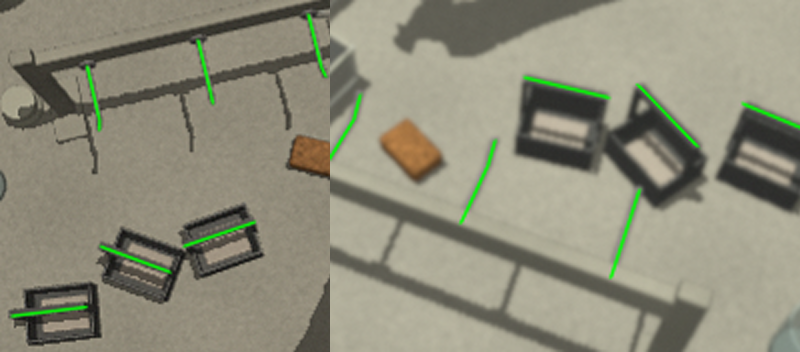

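The overlay matches the hooks and all three bars in both cameras, and nothing has shifted. Hang cad3 on hook0, gripping off-centre so that the fingers clear the wire.

```bash
cat >> h.py <<'E'
RACK=np.array([.7015,.0795,.221])
def loc(P,u,v): x,y,a=P; return np.array([x+np.cos(a)*u-np.sin(a)*v, y+np.sin(a)*u+np.cos(a)*v])
def hang(P,h,o,zt=.26,bar=True):
    P=np.array(P); g=loc(P,0,o); b=best((*g,.2),P[2]); ptp((*g,.20),b); move_gripper(.045,20)
    c=goto(*g,.117,b,v=.15,n=1); st("at bar"); move_gripper(.005,80); pause(.2); st("grip")
    z0=read_eef_pos()[2]-.114; f0=read_ft_force()[2]
    lin((*g,zt),v=.15); st("lift"); 
    if read_finger_gap()<.008: raise SystemExit("missed")
    q=loc(RACK,-.225,h+o); a=best((*q,zt),RACK[2]); ptp((*q,zt),a)
    goto(*q,.236+z0,a,n=1); st("front"); q=loc(RACK,-.081,h+o); c=goto(*q,.236+z0,a,v=.1,n=1); st("in")
    c[2]-=.022; lin(c,None,.08); pause(.1); c,d=guarded(c,.198+z0,2.5); print("bar z",round(read_eef_pos()[2]-z0,4),"dF",d); st("rest")
    move_gripper(.04,20); pause(.3); p=read_eef_pos(); lin((p[0],p[1],.31),v=.12); pause(.3); st("off")
E
python3 - <<'E'
from h import *
hang((.4358,.0557,.3123),-.155,-.027)
save("scene","h1",(165,140,445,340),2.8)
E
```

```text
at bar t 44.8 p [0.4431 0.0298 0.116 ] F [-0.1 -0.8 -0. ] gap 0.045 g 0.0
grip t 45.4 p [0.4433 0.0299 0.116 ] F [1.1 0.1 0.3] gap 0.0101 g 77.9
lift t 46.5 p [0.4431 0.0298 0.2592] F [ 0.4 -1.1 -2.6] gap 0.0103 g 77.9
front t 48.2 p [ 0.5217 -0.1479  0.2376] F [ 0.3 -0.3 -1.6] gap 0.0104 g 78.0
in t 50.3 p [ 0.6627 -0.1154  0.238 ] F [ 1.1 -0.7 -1.4] gap 0.0105 g 78.0
bar z 0.2044 dF 2.6440757267680173
rest t 53.8 p [ 0.6633 -0.1153  0.2065] F [ 2.1 -0.1  0.9] gap 0.0098 g 78.3
off t 55.8 p [ 0.6624 -0.1154  0.3093] F [0.8 0.6 0.1] gap 0.0403 g 0.0
```

View pics/h1.png

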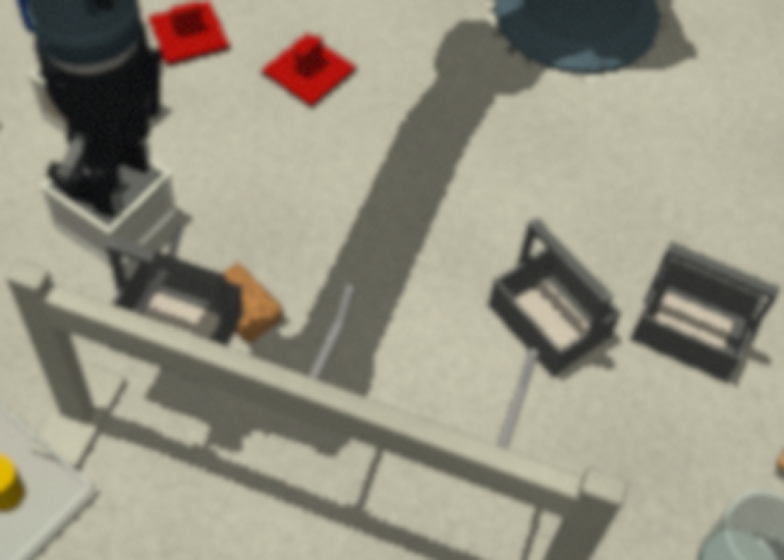

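h1: cad3 hangs level on hook0 at crop (180,285) and the other two are unmoved. Next, cad2 goes to hook1.

```bash
python3 - <<'E'
from h import *
hang((.4021,.1738,-.365),0,.027)
save("scene","h2",(165,140,445,340),2.8)
E
```

```text
at bar t 58.8 p [0.4108 0.1984 0.116 ] F [-0.1 -0.2 -0.6] gap 0.0447 g 0.0
grip t 59.4 p [0.4111 0.1986 0.116 ] F [ 1.  -0.   0.3] gap 0.01 g 78.0
lift t 60.5 p [0.4109 0.1985 0.259 ] F [-0.3 -0.8 -2.1] gap 0.01 g 78.0
front t 62.2 p [0.4759 0.0557 0.2376] F [ 0.1 -0.1 -2. ] gap 0.0104 g 78.0
in t 64.3 p [0.6168 0.0883 0.238 ] F [-0.6  0.1 -3.2] gap 0.0094 g 78.0
bar z 0.2047 dF 4.015111486823441
rest t 67.8 p [0.6177 0.0886 0.2067] F [2.8 0.7 3.4] gap 0.0104 g 78.7
off t 69.8 p [0.6165 0.0882 0.3094] F [-0.   0.7  0.1] gap 0.0399 g 0.0
```

View pics/h2.png

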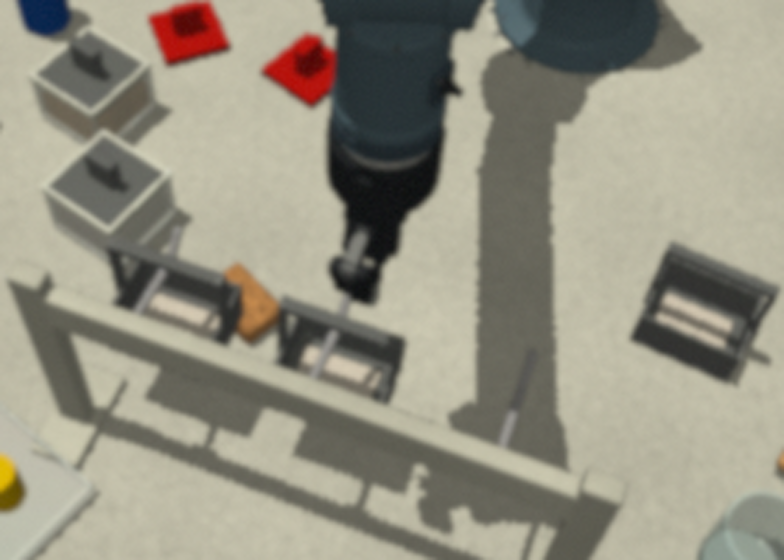

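h2: cad2 hangs on hook1 at crop (340,345), both lids are flush, and cad1 at (705,310) is unmoved. It goes to hook2.

```bash
python3 - <<'E'
from h import *
hang((.331,.293,.105),.155,.027)
lin((.50,.20,.33)); ptp((.40,.0,.38),best((.40,.0,.38),0)); pause(.5)
A=save("scene","h3"); B=read_camera("top")
cv2.imwrite("pics/h3.png",np.hstack([cv2.resize(A[130:350,140:460],None,fx=1.25,fy=1.25),cv2.resize(B[95:315,130:450],None,fx=1.25,fy=1.25)])[:,:,::-1]); st()
E
```

```text
at bar t 72.8 p [0.3275 0.319  0.116 ] F [-0.3  0.4  0.3] gap 0.0451 g 0.0
grip t 73.3 p [0.3275 0.3192 0.1159] F [ 0.6 -0.2  0.9] gap 0.0103 g 78.0
lift t 74.5 p [0.3277 0.3191 0.2591] F [-0.5  0.3 -2.1] gap 0.0102 g 77.9
front t 76.0 p [0.4423 0.2069 0.2376] F [ 0.1 -0.7 -2. ] gap 0.0103 g 77.9
in t 78.1 p [0.5829 0.2394 0.2378] F [ 0.9  0.6 -1.7] gap 0.0102 g 77.9
bar z 0.2048 dF 4.831589667930638
rest t 81.6 p [0.5838 0.2398 0.2067] F [3.1 0.9 4.3] gap 0.0101 g 78.8
off t 83.6 p [0.5826 0.2393 0.3093] F [-0.1  0.1  0.1] gap 0.0401 g 0.0
 t 85.9 p [0.4    0.     0.3799] F [ 0.1  0.3 -0.4] gap 0.04 g 0.0
```

View pics/h3.png

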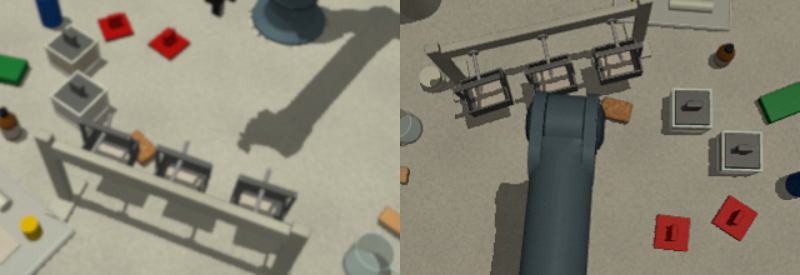

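All three caddies hang level, both lids sit flush, the bystanders are in place and the robot is clear. Handing in.

```bash
python3 -c "
from bench import *
print(sign_off())"
```

```text
the job is handed in; nothing more can be done
None
```

I pressed both dark grey lids flush into the canisters, hung all three caddies level on their own hooks, and handed the job in at about 86 s; `sign_off()` returned no verdict.

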